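# Key a vial block into its shaker rails and shut the keeper

## Task

The vial block has been set down askew on the shaker's platform. Turn it there until its two flats line up with the guide rails and slide it under the rails, all the way home against the back stop; then push the keeper bolt fully across behind it so that the block cannot walk out while shaking. Slide the block, do not lift or tip it, and leave the glassware and other things around where they are.

Things in the scene. Friction and masses are not known exactly. Their poses are not given: they have to be found in the camera images.
- shaker: Lab shaker, white case, dark grey platform 270 (x) x 220 (y) mm, fixed. Origin: bench level under the platform's centre; x points from the front panel to the back stop, y left, z up; platform surface at z = 74 mm. Between two rails and the back stop lies a bay open to the front: see mouth and home. Rails and stop are 17 mm high above the platform.
- mouth (a point): Where the rails begin: on the platform's surface, shaker x = 0, y = 0; shaker axes. From here the two rails run 106 mm along +x. Their inner faces are at y = -40 and +40 mm; lips on top overhang inward to y = -34 and +34 mm, 12.5 mm above the platform. In front of it (x = -22 to 0 mm) the mouth flares out to 98 mm, 12 mm high, no lips.
- home (a point): Where the block's origin lies when home: on the platform's surface at shaker x = 50, y = 0 mm; shaker axes. The face of the back stop is 52.5 mm further along +x, so the block's round front touches it when home.
- vial_block: Aluminium block with six capped vials, 0.5 kg, loose (friction 0.2). Origin: centre of its underside; x along its two flats, z up. Base flange: disc 104 mm across, 10 mm high, with two flats 76 mm apart (y = -38, +38 mm): it enters the rails only with x along the rails, either way round. Round body 62 mm across up to z = 38, vial caps to 48 mm. Starts in front of the rails, 25 to 90 degrees off.
- handle (a point): Centre of the block's steel lifting handle, 60 mm above the block's underside; axes of the block. Cross bar along the block's x (parallel to the flats): x = -45 to +45 mm, 12 mm wide, 12 mm high (6 mm above and below this point). In its middle a round upright hub 22 mm across, rising 8 mm above this point.
- keeper (a joint): Travel of the keeper in m: 0 to 0.008 at the start (drawn back left, clear of the bay), 0.045 = fully across. The keeper is a flat steel bolt, 11 mm wide, lying over the left rail 17 to 25 mm above the platform; it slides to the shaker's -y, needs about 2 N, stays where it is left, and when across blocks the way out, about 3 mm behind the round body of a block that is home.
- keeper_knob (a point): Centre of the keeper's upright black knob, 13 mm across, at 35 mm above the platform; the knob reaches 10 mm above and 6 mm below this point. At travel 0 it is at shaker x = 10.5, y = 107 mm, at travel 0.045 at y = 62 mm. Nothing fixed beside the knob is higher than 28 mm above the platform.
- sample_bottle: Bystander: clear glass sample bottle, 56 mm wide, 112 mm tall, on the bench left of the shaker. Origin: centre of its underside.
- bottle_cap: Bystander: white screw cap, 36 mm wide, 16 mm tall, on the bench left of the shaker. Origin: centre of its underside.
- dropper: Bystander: amber dropper bottle, 38 mm wide, 108 mm tall, on the bench right of the shaker. Origin: centre of its underside.
- crucible_a: Bystander: white porcelain crucible, 43 mm wide, 32 mm tall, on the bench right of the shaker. Origin: centre of its underside.
- wash_bottle_a: Bystander: squeeze wash bottle, 77 mm wide, 243 mm tall, at the back left. Origin: centre of its underside.
- beaker: Bystander: plastic beaker, 89 mm wide, 108 mm tall, at the left. Origin: centre of its underside.
Not all that is in view belongs to the job. What is shaped like the vial_block but brown is not meant.

How it is judged:
On the way, in this order (a step that is already met when the one before it is completed fails the run):
1. the vial block is home: flats between the rails, under the lips, against the back stop (horizontal distance between vial_block and home below 0.006 m and angle between the x axis of vial_block and the x axis of shaker, either way round below 0.09 rad and z of vial_block in the frame of home below 0.004 m), for 0.2 s.
2. the keeper is fully across (value of joint keeper above 0.038 m), for 0.2 s.
At the end, for the whole second after the job is handed in: The vial block rests under the rails within 6 mm of its home position and within 5 degrees of the rails' direction (either way round), and the keeper stands across behind it (travel over 38 of 45 mm); both are still (all of step 1 and value of joint keeper above 0.038 m and linear speed of vial_block below 0.01 m/s and velocity of joint keeper below 0.01 m/s); the robot touches nothing.
It fails at once if the vial block is lifted more than 20 mm off the platform (z of vial_block in the frame of home above 0.02 m).
It fails at once if the vial block is tipped by more than 15 degrees (angle between vial_block's own z axis and vertical above 0.26 rad).
It fails at once if a bystander is shifted more than 30 mm (distance of any of sample_bottle, bottle_cap, dropper, crucible_a, wash_bottle_a, beaker from where it was at the start of the episode above 0.03 m).
It also fails if it takes over 53 s, if anything falls off the work surface, if the arm or the gripper's body presses on something with over 40 N, if the wrist force passes 120 N, or if a joint passes its speed limit or range.

## Robot

A 7-joint arm with a two-finger parallel gripper is mounted at the origin on the work surface; the furniture and walls round the work are solid. World frame = base frame: x ahead of the robot, y to its left, z up, the work surface at z = 0. Lengths are in m, angles in rad, forces in N, time in s.
With the tool pointing down it reaches from about 0.4 to 0.85 m from the base axis. Payload 10.4 kg.
Tool frame: the origin (TCP) lies on the centre line of the jaws, within the pads' length; the fingertips stand 11 mm ahead of it and the grasp point (between the pads) lies 8 mm behind it (tip_reach is the distance from the TCP to the fingertips, in m); z points along the fingers, y is the line along which they close (so a half turn about z gives the same grasp; the last joint's range is limited). The gripper opens to 85 mm and grips with 20 to 120 N. Pads are 22 mm wide; open, the fingers measure 114 mm over their backs; the gripper's body (76 mm by 85 mm) begins 54 mm behind the grasp point. The pads swing forward as they close: fully open they stand 13 mm farther back than shut.
Start: joints at [-1.333, 0.332, -0.065, 1.46, 0.022, 1.35, -0.088], TCP at [0.161, 0.604, 0.242] pointing down, gripper open.
Joint ranges: [-2.6, 2.6], [-0.5, 2.12], [-1.47, 1.34], [0.16, 2.42], [-1.27, 4.41], [0.06, 2.06], [-2.6, 2.6]. Speed limits (rad/s): [2.22, 2.22, 2.79, 2.79, 3.14, 3.14, 3.14].

## Interface

Orientations are given as a unit quaternion [x, y, z, w].
In Python, from workcell import get_obs, camera, hand_in, tip_reach gives the robot as it stands. The module is installed in compiled form; this text tells all that it offers.
- The arm moves only by the tool move_arm, never from a script. Its argument "plan" is a list of rows, each an object with "delta_pos": the shift along the tool's x, y, z in parts of the range, where 1.0 means 0.75 m, a list of three; "turn": the turn, a rotation vector about the tool's x, y, z in shares of 2 rad (1.0 is 2 rad), a list of three; "fingers": the closure, from 0 (fully open) to 1 (shut). A call has 1 to 12 rows; each row is the pose to reach, as a shift and turn from the pose commanded when the call began, along the tool's axes at that moment; what a row does not reach only later rows make up. A row lasts 1/8 s, in which the tool goes at most 62.5 mm and 10.7 degrees, less where a joint would pass 70% of its speed; a pose out of reach is approached as far as the arm can. A shift or turn number past 1, either way, is cut back to 1. A call with a gripper value outside its range is refused whole. The fingers move at their own pace and stop on an object; "force" is the grip in N (left out, the last holds). Time passes only in rows, so rows that repeat a pose let the fingers close. It gives the time, the measured TCP pose, the force, the opening and the grip force at its end, in the units of the state.
- get_obs(): the state, without advancing time (a new reading comes with each control period).
- camera(name): name is "scene" or "top" or "wrist"; returns a dict with "color" (480x640x3 uint8, red, green, blue), "range_z" (480x640 float32, m along the optical axis (not along the pixel's ray), 0 where there is no reading), "fx", "fy", "cx", "cy" (pixels), "R" (3x3) and "t" (3): a world point X has camera coordinates R X + t; the wrist camera has in their place "tool_from_camera" (4x4, takes a point from camera to tool coordinates, whose origin is the TCP and whose axes are the flange's). Camera axes: x right, y down, z forward; pixel columns grow to the right and rows downward; lengths in m; the calibration is good to about 2 mm. A picture is of the moment at which its call begins: read the wrist's pose just before it.
- hand_in(): hands the job in; it is judged then, once.
The state is a dict: "clock": time; "joint_pos": joint angles; "joint_velocities": joint speeds; "tau": joint torques, N m; "position": TCP position; "ee_rot": TCP orientation; "ft_force": force on the tool from outside, world axes, zero at the start; "torque": the same for the moment, N m; "grip_width": opening from 0.0 (shut) to 1.0 (fully open); "grasp_force": force on a finger pad.
Only numpy, scipy, OpenCV 4.12 (cv2) and the standard library are available. Lean on these libraries where they do the work, as an engineer would, in place of code of your own. Each camera call takes 0.05 s, during which the arm holds its last target. There are 200 camera calls.

## Working session

There is one attempt and no reset: what is moved stays moved. The work goes in short steps, Python scripts to look and compute and a tool call to move; the robot and the scene stay as the last step left them, time stands still between calls to the robot, and variables do not carry over. Pictures are saved under pics/ and viewed, at most 10 in all, crops included, and the job is handed in when it is done.

Besides the shell and the picture viewer there is one more tool, called after "Call:" as name(argument=value, ...), one argument or row to a line, values as JSON. move_arm: Moves the arm, as the interface text tells. Its arguments: {"type":"object","properties":{"plan":{"type":"array","items":{"type":"object","properties":{"delta_pos":{"type":"array","items":{"type":"number"}},"turn":{"type":"array","items":{"type":"number"}},"fingers":{"type":"number"}}}},"force":{"type":"number"}},"required":["plan"]}

```bash
mkdir -p pics
python3 - <<'E'
from workcell import *
import cv2,numpy as np
o=get_obs(); print(o['clock'],o['position'],o['ee_rot'],o['grip_width'])
ims=[]
for n in("scene","top"):
    c=camera(n); np.savez(f"{n}.npz",**c); cv2.imwrite(f"pics/{n}1.png",c["color"][:,:,::-1]); print(n,c["fx"],c["cx"],c["cy"],c["R"],c["t"])
E
```

```text
0.0 [0.16110098 0.60350531 0.24150083] [ 1.30041470e-01  9.91508300e-01 -7.10143078e-04 -5.25001630e-05] 1.0039006153382173
scene 540.8457074615699 326.03879876801284 247.69537402699015 [[ 0.81463705 -0.57981818 -0.01331763]
 [-0.43464878 -0.59515082 -0.67592599]
 [ 0.38398818  0.55642284 -0.73684917]] [-0.25484878  0.4037018   0.80645476]
top 553.9936931098529 323.4020601676242 230.87417330790842 [[ 0.0053248  -0.99996826 -0.00592739]
 [-0.99691379 -0.00484409 -0.07835453]
 [ 0.07832333  0.00632632 -0.99690794]] [0.20842348 0.44842137 1.12673196]
```

View pics/top1.png

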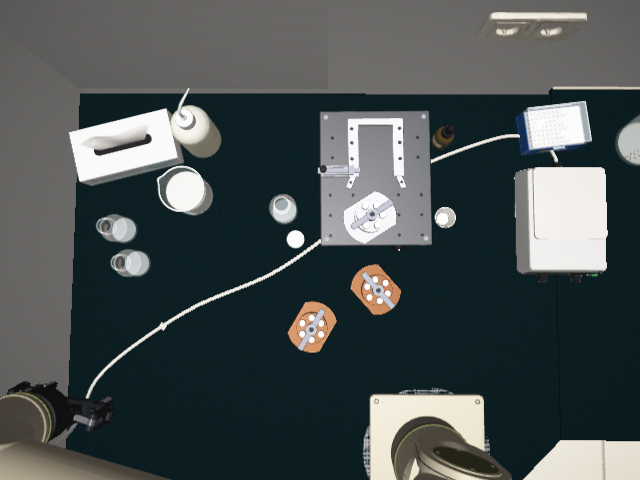

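View pics/scene1.png

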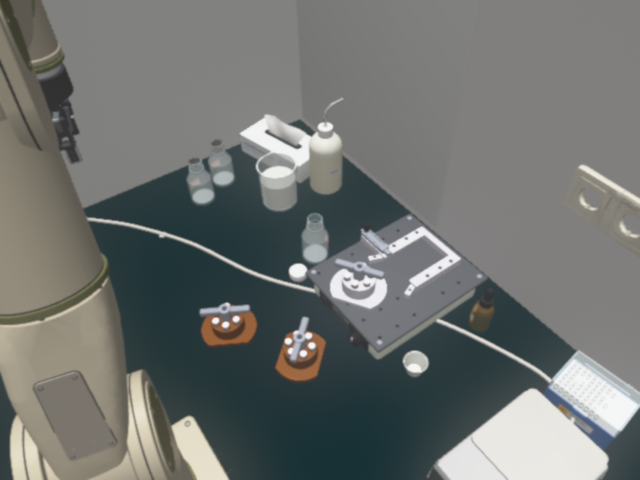

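The top view shows three candidates: the aluminium block on the platform at about (371,217), and two brown ones on the bench at (376,290) and (313,327). The aluminium one on the shaker fits the description. I'll confirm it with an enlarged crop and measure.

```bash
cat > h.py <<'E'
import numpy as np,cv2
def world(c):
    v,u=np.mgrid[:480,:640]; z=c["range_z"]
    P=np.stack([(u-c["cx"])/c["fx"]*z,(v-c["cy"])/c["fy"]*z,z],-1)
    return (P-c["t"])@c["R"]
def rays(c,uv,h):  # pixels -> plane z=h
    uv=np.atleast_2d(uv).astype(float)
    d=np.c_[(uv[:,0]-c["cx"])/c["fx"],(uv[:,1]-c["cy"])/c["fy"],np.ones(len(uv))]@c["R"]
    o=-c["R"].T@c["t"]; return o+d*((h-o[2])/d[:,2])[:,None]
def rect(c,m,h):
    v,u=np.nonzero(m); p=rays(c,np.c_[u,v],h)[:,:2]
    return cv2.minAreaRect((p*1000).astype(np.float32)),p
E
python3 - <<'E'
from h import *
c=dict(np.load("top.npz")); W=world(c); 
col=c["color"]
cv2.imwrite("pics/crop1.png",cv2.resize(col[95:260,300:460,::-1],None,fx=3.6,fy=3.6,interpolation=cv2.INTER_CUBIC))
roi=np.zeros((480,640),bool); roi[100:255,310:440]=1
Z=W[...,2]
for n,a,b,h in(("plat",.066,.081,.074),("rails",.086,.095,.091),("flange",.081,.0865,.084),("handle",.131,.15,.140)):
    m=roi&(Z>a)&(Z<b); r,p=rect(c,m,h); print(n,m.sum(),r,Z[m].mean())
print(np.round(Z[210:240:4,345:400:6],3))
E
```

```text
plat 11267 ((550.6615600585938, 108.72575378417969), (269.06280517578125, 219.0069580078125), 0.6971712112426758) 0.07254416736014388
rails 1439 ((546.35205078125, 138.28250122070312), (236.37245178222656, 166.20127868652344), 0.20764751732349396) 0.08965958988913075
flange 909 ((543.1983642578125, 132.29551696777344), (244.66903686523438, 161.9716033935547), 2.220489740371704) 0.0835105452883796
handle 348 ((470.0570068359375, 120.72428131103516), (20.556249618530273, 88.52609252929688), 38.614501953125) 0.13877724631564048
[[0.085 0.082 0.114 0.11  0.142 0.142 0.137 0.083 0.08  0.076]
 [0.083 0.078 0.119 0.107 0.141 0.136 0.121 0.083 0.083 0.07 ]
 [0.083 0.085 0.11  0.14  0.138 0.142 0.107 0.084 0.083 0.077]
 [0.08  0.083 0.137 0.139 0.111 0.118 0.11  0.085 0.085 0.07 ]
 [0.083 0.136 0.139 0.12  0.112 0.12  0.112 0.084 0.075 0.075]
 [0.071 0.082 0.083 0.098 0.11  0.109 0.082 0.072 0.07  0.072]
 [0.071 0.081 0.082 0.085 0.081 0.081 0.076 0.068 0.07  0.07 ]
 [0.071 0.073 0.087 0.084 0.08  0.072 0.071 0.07  0.074 0.07 ]]
```

View pics/crop1.png

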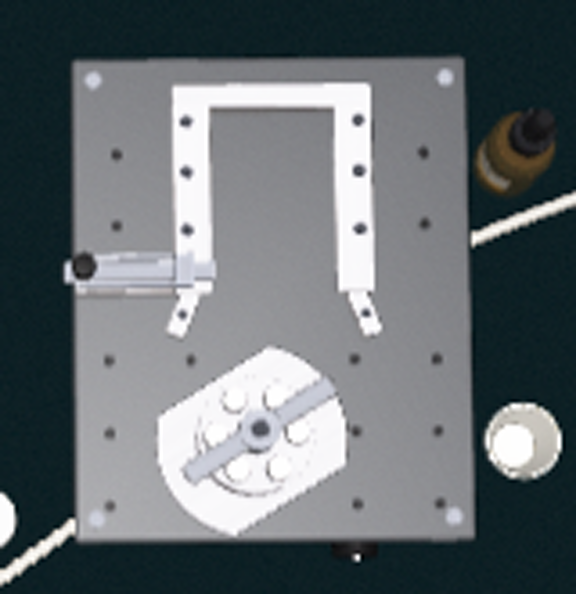

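The crop confirms it: silver-white flanged block with white caps, hub at crop (260,430), bar from (190,472) to (327,385), sitting in front of the rails on the grey platform. The brown ones are off the shaker. Next I'll measure it more precisely.

```bash
cat >> h.py <<'E'
def pca(p):
    m=p.mean(0); w,V=np.linalg.eigh(np.cov((p-m).T)); d=V[:,1]; d=d*np.sign(d[0]); return m,np.degrees(np.arctan2(d[1],d[0])),np.sqrt(w)
def handle(c):
    W=world(c); roi=np.zeros((480,640),bool); roi[100:255,310:440]=1
    m=(roi&(W[...,2]>.129)&(W[...,2]<.15)).astype(np.uint8)
    n,l,s,_=cv2.connectedComponentsWithStats(m); m=l==1+np.argmax(s[1:,4])
    v,u=np.nonzero(m); return pca(rays(c,np.c_[u,v],.140)[:,:2])
E
python3 - <<'E'
from h import *
c=dict(np.load("top.npz")); W=world(c); Z=W[...,2]
print("handle",handle(c))
g=c["color"].astype(int); 
wh=(g.min(2)>165)
def edge(rows,lo,hi,h,rising):   # subpixel along row
    out=[]
    for r in rows:
        s=cv2.GaussianBlur(g[r:r+1,lo:hi].mean(2).astype(np.float32),(3,1),0)[0]; d=np.diff(s)*(1 if rising else -1); i=d.argmax()
        w=np.clip(d[max(i-1,0):i+2],0,None); out.append((lo+.5+(np.arange(max(i-1,0),max(i-1,0)+len(w))*w).sum()/w.sum(),r))
    p=rays(c,out,h)[:,:2]; f=np.polyfit(p[:,0],p[:,1],1); return f,np.std(p[:,1]-np.polyval(f,p[:,0])),p[:,0].mean(),np.polyval(f,p[:,0].mean())
# crop px: left rail inner u~300+210/3.6=358, right inner 300+335/3.6=393
print("L in",edge(range(127,163),354,363,.091,False)); print("R in",edge(range(127,170),389,399,.091,True))
print("L out",edge(range(122,160),343,353,.091,True)); print("R out",edge(range(122,170),399,408,.091,False))
# platform sides
print("plat L",edge(range(115,160),314,327,.074,True)); print("plat R",edge(range(115,240),423,437,.074,False))
# stop front lip edge / back edge via columns
def cedge(cols,lo,hi,h,rising):
    out=[]
    for u in cols:
        s=g[lo:hi,u].mean(1); d=np.diff(s)*(1 if rising else -1); i=d.argmax(); w=np.clip(d[max(i-1,0):i+2],0,None)
        out.append((u,lo+.5+(np.arange(max(i-1,0),max(i-1,0)+len(w))*w).sum()/w.sum()))
    p=rays(c,out,h)[:,:2]; f=np.polyfit(p[:,1],p[:,0],1); return f,p.mean(0)
print("stop front",cedge(range(362,391),119,130,.091,False)); print("plat back",cedge(range(330,420),104,116,.074,True)); print("plat front",cedge(range(330,420),240,250,.074,False))
k=(g.max(2)<70)&(Z>.1); k[:, :315]=0;k[:,335:]=0;k[:155]=0;k[185:]=0
v,u=np.nonzero(k); print("knob",len(u),u.mean() if len(u) else 0, v.mean() if len(u) else 0); print(rays(c,[[u.mean(),v.mean()]],.117))
E
```

```text
handle (array([0.4700506 , 0.12088608]), np.float64(-57.246846259628796), array([0.00424386, 0.02453948]))
L in (array([0.03161114, 0.12433357]), np.float64(0.00028340641891154943), np.float64(0.6116509042824134), np.float64(0.14366855188359606))
R in (array([0.02327044, 0.06138419]), np.float64(0.00035744601326973913), np.float64(0.6049771724195677), np.float64(0.07546227947480692))
L out (array([0.02181454, 0.15025999]), np.float64(0.00039119503773845456), np.float64(0.61953561606964), np.float64(0.16377488103456384))
R out (array([0.01894535, 0.04407004]), np.float64(0.00045157496910945176), np.float64(0.6100324018956876), np.float64(0.05562731292187563))
plat L (array([0.00874011, 0.21328206]), np.float64(1.9195960252895765e-05), np.float64(0.6305854210845118), np.float64(0.21879345123149024))
plat R (array([ 0.01202225, -0.00671063]), np.float64(0.0012025282530089445), np.float64(0.5512895676394071), np.float64(-8.289197418227378e-05))
stop front (array([-0.00209392,  0.65257536]), array([0.65234904, 0.10808428]))
plat back (array([-0.01075357,  0.68523486]), array([0.68405715, 0.10951801]))
plat front (array([-0.00785276,  0.41757289]), array([0.41670888, 0.11002582]))
knob 29 322.58620689655174 168.3448275862069
[[0.55905424 0.21226757 0.117     ]]
```

```bash
cat >> h.py <<'E'
from scipy.spatial.transform import Rotation as Rn
def to(o,pos,ydeg):  # tool-frame delta & turn for target TCP pos, tool y axis at world angle ydeg, pointing down
    R=Rn.from_quat(o["ee_rot"]); a=np.radians(ydeg); y=np.array([np.cos(a),np.sin(a),0]); z=np.array([0,0,-1.]); T=Rn.from_matrix(np.c_[np.cross(y,z),y,z])
    print("dp",np.round(R.inv().apply(np.array(pos)-o["position"]),4),"turn",np.round((R.inv()*T).as_rotvec(),4))
E
python3 - <<'E'
from h import *
from workcell import *
to(get_obs(),[.4831,.1007,.20],32.8)
E
```

```text
dp [-0.4408 -0.4028  0.0421] turn [-1.200e-03  5.000e-04  7.375e-01]
```

Careful with the scale: shifts go in shares of 0.75 m and turns go in shares of 2 rad. That gives: -0.4408 m is -0.5877, -0.4028 m is -0.5371, 0.7375 rad is 0.3688.

Call:
move_arm(
  plan=[
    {"delta_pos": [-0.1333,-0.12,0],"turn": [0,0,0.06],"fingers": 0.3},
    {"delta_pos": [-0.2667,-0.24,0],"turn": [0,0,0.15],"fingers": 0.3},
    {"delta_pos": [-0.4,-0.36,0],"turn": [0,0,0.225],"fingers": 0.3},
    {"delta_pos": [-0.5877,-0.5371,0.0133],"turn": [-0.0005,0,0.3],"fingers": 0.5},
    {"delta_pos": [-0.5877,-0.5371,0.0267],"turn": [-0.0005,0,0.3688],"fingers": 0.5},
    {"delta_pos": [-0.5877,-0.5371,0.056],"turn": [-0.0005,0,0.3688],"fingers": 0.5},
    {"delta_pos": [-0.5877,-0.5371,0.056],"turn": [-0.0005,0,0.3688],"fingers": 0.5},
    {"delta_pos": [-0.5877,-0.5371,0.056],"turn": [-0.0005,0,0.3688],"fingers": 0.5},
    {"delta_pos": [-0.5877,-0.5371,0.056],"turn": [-0.0005,0,0.3688],"fingers": 0.5},
    {"delta_pos": [-0.5877,-0.5371,0.056],"turn": [-0.0005,0,0.3688],"fingers": 0.5},
    {"delta_pos": [-0.5877,-0.5371,0.056],"turn": [-0.0005,0,0.3688],"fingers": 0.5},
    {"delta_pos": [-0.5877,-0.5371,0.056],"turn": [-0.0005,0,0.3688],"fingers": 0.5},
  ],
)

```text
clock: 1.6
position: [0.4828, 0.1017, 0.2001]
ee_rot: [0.478, 0.878, 0.0, -0.0]
ft_force: [-1.4, 0.8, -0.4]
grip_width: 0.502
grasp_force: 0.0
```

Run:
```python
from h import *
from workcell import *
o=get_obs();print(o["clock"],o["position"],o["grip_width"],o["ft_force"],tip_reach)
to(o,[.4831,.1007,.136],32.8)
c=camera("wrist"); cv2.imwrite("pics/w1.png",c["color"][:,:,::-1])
# wrist-based handle measurement
T=c["tool_from_camera"]; v,u=np.mgrid[:480,:640]; z=c["range_z"]
P=np.stack([(u-c["cx"])/c["fx"]*z,(v-c["cy"])/c["fy"]*z,z],-1)@T[:3,:3].T+T[:3,3]
W=Rn.from_quat(o["ee_rot"]).apply(P.reshape(-1,3))+o["position"]; W=W.reshape(480,640,3)
m=((z>0)&(abs(W[...,2]-.139)<.006)&(np.hypot(W[...,0]-.47,W[...,1]-.12)<.06)).astype(np.uint8)
n,l,s,_=cv2.connectedComponentsWithStats(m); p=W[l==1+np.argmax(s[1:,4])]
print(len(p),pca(p[:,:2]),cv2.minAreaRect((p[:,:2]*1000).astype(np.float32)),np.median(p[:,2]))
m=(z>0)&(np.hypot(W[...,0]-.47,W[...,1]-.12)<.04)&(W[...,2]<.128)&(W[...,2]>.117); print("caps z",m.sum(),np.percentile(W[m][:,2],[10,50,90]) if m.any() else 0)
```

```text
1.6 [0.4827641  0.10170807 0.20007843] 0.502268519036386 [-1.4201035   0.79653741 -0.35403739] 0.011
dp [-0.0011 -0.0003  0.0641] turn [ 0.0004 -0.0008  0.0006]
4208 (array([0.46822048, 0.12179822]), np.float64(-57.27669345559699), array([0.00417148, 0.02401642])) ((469.753662109375, 119.27350616455078), (21.362661361694336, 89.10140228271484), 26.021446228027344) 0.14007241509977342
caps z 1986 [0.12067609 0.12182468 0.12270366]
```

View pics/w1.png

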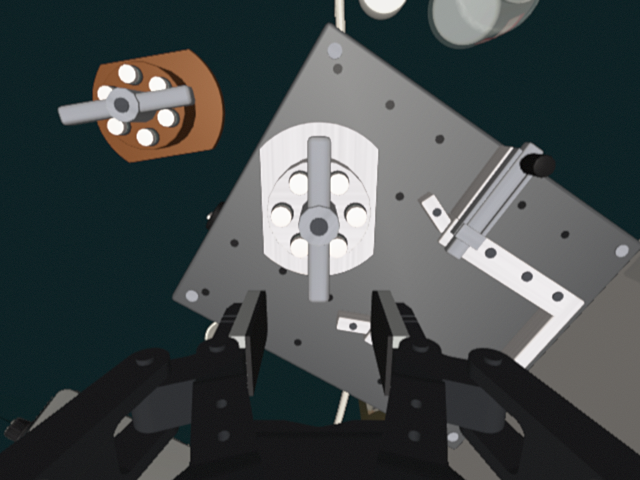

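The wrist view shows the bar vertical at column 319, centred between the pads (cols 256 and 380), hub at (319,226). Alignment is good, so I'll descend and grip.

Scaled: 0.064 m is 0.0853, 0.055 m is 0.0733.

Call:
move_arm(
  plan=[
    {"delta_pos": [-0.0013,0,0.04],"turn": [0,0,0],"fingers": 0.5},
    {"delta_pos": [-0.0013,0,0.0733],"turn": [0,0,0],"fingers": 0.5},
    {"delta_pos": [-0.0013,0,0.0853],"turn": [0,0,0],"fingers": 0.5},
    {"delta_pos": [-0.0013,0,0.0853],"turn": [0,0,0],"fingers": 0.7},
    {"delta_pos": [-0.0013,0,0.0853],"turn": [0,0,0],"fingers": 1},
    {"delta_pos": [-0.0013,0,0.0853],"turn": [0,0,0],"fingers": 1},
    {"delta_pos": [-0.0013,0,0.0853],"turn": [0,0,0],"fingers": 1},
    {"delta_pos": [-0.0013,0,0.0853],"turn": [0,0,0],"fingers": 1},
    {"delta_pos": [-0.0013,0,0.0853],"turn": [0,0,0],"fingers": 1},
  ],
  force=40,
)

```text
clock: 2.78
position: [0.4843, 0.1006, 0.1373]
ee_rot: [0.479, 0.878, 0.001, 0.0]
ft_force: [-1.8, -0.6, 6.0]
grip_width: 0.125
grasp_force: 43.8
```

Run:
```python
from h import *
from workcell import *
o=get_obs();print(o["clock"],o["position"],o["grip_width"],o["grasp_force"],o["ft_force"])
R=Rn.from_quat(o["ee_rot"]); y=R.as_matrix()[:,1]; print("ydeg",np.degrees(np.arctan2(y[1],y[0])))
# rotate about block centre by theta, then shift centre to pre-mouth point (.480,.107): tcp = C + .024*dir
for t in(15,29,44,58.3):
    a=np.radians(-57.2+t); f=t/58.3; C=np.array([.470+.0*f,.1209-.0139*f]); 
    to(o,[C[0]+.024*np.cos(a),C[1]+.024*np.sin(a),o["position"][2]],32.8+t)
```

```text
2.775 [0.48433378 0.10060295 0.13725143] 0.1253471966692282 43.82168769836426 [-1.82385789 -0.61838275  6.03919745]
ydeg 32.801752118874404
dp [-0.0014  0.0032  0.    ] turn [ 2.700e-03 -2.000e-04 -2.618e-01]
dp [-0.002   0.0068  0.    ] turn [ 2.700e-03  2.000e-04 -5.061e-01]
dp [-0.0013  0.0099  0.    ] turn [ 2.700e-03  5.000e-04 -7.679e-01]
dp [0.0005 0.0118 0.    ] turn [ 2.7000e-03  9.0000e-04 -1.0175e+00]
```

Scaled: 0.0118 m is 0.0157, -0.001 m is -0.0013, -1.0175 rad is -0.5088.

Call:
move_arm(
  plan=[
    {"delta_pos": [-0.0011,0.0021,-0.0013],"turn": [0,0,-0.065],"fingers": 1},
    {"delta_pos": [-0.0019,0.0043,-0.0013],"turn": [0,0,-0.131],"fingers": 1},
    {"delta_pos": [-0.0023,0.0067,-0.0013],"turn": [0,0,-0.192],"fingers": 1},
    {"delta_pos": [-0.0027,0.0091,-0.0013],"turn": [0,0,-0.253],"fingers": 1},
    {"delta_pos": [-0.0023,0.0112,-0.0013],"turn": [0,0,-0.3185],"fingers": 1},
    {"delta_pos": [-0.0017,0.0132,-0.0013],"turn": [0,0,-0.384],"fingers": 1},
    {"delta_pos": [-0.0005,0.0147,-0.0013],"turn": [0,0,-0.446],"fingers": 1},
    {"delta_pos": [0.0007,0.0157,-0.0013],"turn": [0,0,-0.5088],"fingers": 1},
    {"delta_pos": [0.0007,0.0157,-0.0013],"turn": [0,0,-0.5088],"fingers": 1},
    {"delta_pos": [0.0007,0.0157,-0.0013],"turn": [0,0,-0.5088],"fingers": 1},
    {"delta_pos": [0.0007,0.0157,-0.0013],"turn": [0,0,-0.5088],"fingers": 1},
  ],
)

```text
clock: 4.15
position: [0.4934, 0.107, 0.1373]
ee_rot: [-0.009, 1.0, 0.0, 0.0]
ft_force: [-0.2, -0.2, -0.3]
grip_width: 0.121
grasp_force: 42.9
```

Run:
```python
from h import *
from workcell import *
o=get_obs();print(o["clock"],o["position"],o["grip_width"],o["grasp_force"],o["ft_force"])
y=Rn.from_quat(o["ee_rot"]).as_matrix()[:,1]; print("ydeg",np.degrees(np.arctan2(y[1],y[0])))
c=camera("top"); np.savez("top2.npz",**c)
cv2.imwrite("pics/crop2.png",cv2.resize(c["color"][95:260,300:460,::-1],None,fx=3.6,fy=3.6,interpolation=cv2.INTER_CUBIC))
c=camera("scene"); np.savez("scene2.npz",**c)
cv2.imwrite("pics/crop3.png",cv2.resize(c["color"][200:360,290:490,::-1],None,fx=3.6,fy=3.6,interpolation=cv2.INTER_CUBIC))
```

```text
4.15 [0.49338693 0.10702242 0.13731191] 0.12099976733464028 42.89135813713074 [-0.23261364 -0.24826451 -0.29972201]
ydeg 91.00493752345206
```

View pics/crop2.png

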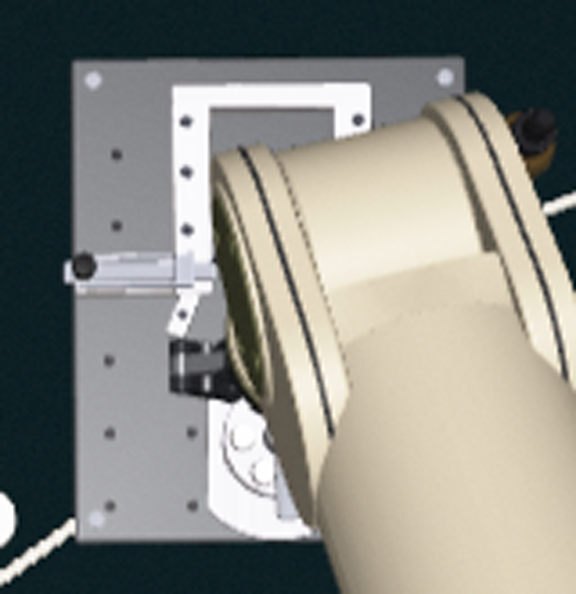

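View pics/crop3.png

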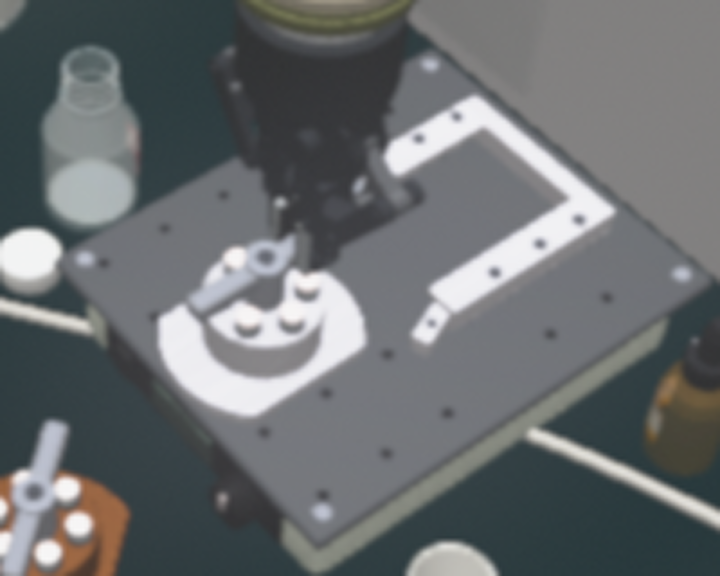

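Both crops show the block turned with its flats along the rails. The left flat is at top-crop column 208 and the right flat runs from (250,413) to (365,343) in the scene crop. I'll check its lateral position.

Run:
```python
from h import *
def line(c,pa,pb,h,lo=-4,hi=4):  # sample perpendicular profiles along pa-pb, find max gradient
    pa,pb=np.array(pa,float),np.array(pb,float); d=(pb-pa)/np.linalg.norm(pb-pa); n=np.array([-d[1],d[0]])
    g=c["color"].mean(2).astype(np.float32); t=np.arange(lo,hi+.01,.25); out=[]
    for s in np.linspace(0,1,15):
        q=(pa+(pb-pa)*s+t[:,None]*n).astype(np.float32)
        v=cv2.remap(g,q[None,:,0],q[None,:,1],cv2.INTER_LINEAR)[0]; e=abs(np.diff(cv2.GaussianBlur(v[None],(5,1),0)[0])); out.append(q[e.argmax()]+n*.125)
    p=rays(c,out,h)[:,:2]; f=np.polyfit(p[:,0],p[:,1],1); r=p[:,1]-np.polyval(f,p[:,0]); k=abs(r)<1.5*r.std()+1e-4; f=np.polyfit(p[k,0],p[k,1],1)
    return "slope %.4f x %.4f y %.4f"%(f[0],p[:,0].mean(),np.polyval(f,p[:,0].mean()))
t=dict(np.load("top2.npz")); s=dict(np.load("scene2.npz"))
T=lambda a:(300+(a[0]+.5)/3.6-.5,95+(a[1]+.5)/3.6-.5); S=lambda a:(290+(a[0]+.5)/3.6-.5,200+(a[1]+.5)/3.6-.5)
print("top: left flat",line(t,T((208,425)),T((208,485)),.084)," L lip",line(t,T((210,130)),T((211,245)),.091)," Lout",line(t,T((173,100)),T((176,240)),.091))
print("scene: right flat",line(s,S((265,405)),S((355,350)),.084)," R lip in",line(s,S((450,277)),S((560,212)),.091)," R plat edge",line(s,S((400,495)),S((640,352)),.074))
```

```text
top: left flat slope 0.0005 x 0.4618 y 0.1438  L lip slope 0.0464 x 0.6072 y 0.1434  Lout slope 0.0398 x 0.6168 y 0.1633
scene: right flat slope 0.0172 x 0.4714 y 0.0668  R lip in slope 0.0151 x 0.6049 y 0.0746  R plat edge slope -0.0718 x 0.5425 y -0.0109
```

Scaled: -0.06 m is -0.08, -0.055 m is -0.0733.

Call:
move_arm(
  plan=[
    {"delta_pos": [0,0.0019,0],"turn": [0,0,0],"fingers": 1},
    {"delta_pos": [-0.0093,0.0019,0],"turn": [0,0,0],"fingers": 1},
    {"delta_pos": [-0.0187,0.0019,0],"turn": [0,0,0],"fingers": 1},
    {"delta_pos": [-0.028,0.0019,0],"turn": [0,0,0],"fingers": 1},
    {"delta_pos": [-0.0373,0.0019,0],"turn": [0,0,0],"fingers": 1},
    {"delta_pos": [-0.0467,0.0019,0],"turn": [0,0,0],"fingers": 1},
    {"delta_pos": [-0.056,0.0019,0],"turn": [0,0,0],"fingers": 1},
    {"delta_pos": [-0.0653,0.0019,0],"turn": [0,0,0],"fingers": 1},
    {"delta_pos": [-0.0733,0.0019,0],"turn": [0,0,0],"fingers": 1},
    {"delta_pos": [-0.08,0.0019,0],"turn": [0,0,0],"fingers": 1},
    {"delta_pos": [-0.08,0.0019,0],"turn": [0,0,0],"fingers": 1},
  ],
)

```text
clock: 5.62
position: [0.5539, 0.1096, 0.1374]
ee_rot: [-0.01, 1.0, 0.0, 0.001]
ft_force: [1.0, 0.1, -0.3]
grip_width: 0.126
grasp_force: 43.0
```

Scaled: -0.06 m is -0.08, -0.054 m is -0.072.

Call:
move_arm(
  plan=[
    {"delta_pos": [-0.008,0,0],"turn": [0,0,0],"fingers": 1},
    {"delta_pos": [-0.016,0,0],"turn": [0,0,0],"fingers": 1},
    {"delta_pos": [-0.024,0,0],"turn": [0,0,0],"fingers": 1},
    {"delta_pos": [-0.032,0,0],"turn": [0,0,0],"fingers": 1},
    {"delta_pos": [-0.04,0,0],"turn": [0,0,0],"fingers": 1},
    {"delta_pos": [-0.048,0,0],"turn": [0,0,0],"fingers": 1},
    {"delta_pos": [-0.056,0,0],"turn": [0,0,0],"fingers": 1},
    {"delta_pos": [-0.064,0,0],"turn": [0,0,0],"fingers": 1},
    {"delta_pos": [-0.072,0,0],"turn": [0,0,0],"fingers": 1},
    {"delta_pos": [-0.08,0,0],"turn": [0,0,0],"fingers": 1},
    {"delta_pos": [-0.08,0,0],"turn": [0,0,0],"fingers": 1},
  ],
)

```text
clock: 7.0
position: [0.614, 0.1108, 0.1374]
ee_rot: [-0.01, 1.0, 0.0, 0.001]
ft_force: [0.9, 0.1, 0.5]
grip_width: 0.127
grasp_force: 43.1
```

Moving freely. Now creep to the stop.

Scaled: -0.011 m is -0.0147, -0.01 m is -0.0133.

Call:
move_arm(
  plan=[
    {"delta_pos": [-0.004,0,0],"turn": [0,0,0],"fingers": 1},
    {"delta_pos": [-0.0067,0,0],"turn": [0,0,0],"fingers": 1},
    {"delta_pos": [-0.0093,0,0],"turn": [0,0,0],"fingers": 1},
    {"delta_pos": [-0.012,0,0],"turn": [0,0,0],"fingers": 1},
    {"delta_pos": [-0.0133,0,0],"turn": [0,0,0],"fingers": 1},
    {"delta_pos": [-0.0147,0,0],"turn": [0,0,0],"fingers": 1},
    {"delta_pos": [-0.0147,0,0],"turn": [0,0,0],"fingers": 1},
  ],
)

```text
clock: 7.88
position: [0.6245, 0.111, 0.1374]
ee_rot: [-0.01, 1.0, 0.0, 0.0]
ft_force: [0.4, 0.0, 0.1]
grip_width: 0.127
grasp_force: 43.1
```

Scaled: -0.003 m is -0.004, -0.002 m is -0.0027.

Call:
move_arm(
  plan=[
    {"delta_pos": [-0.0013,0,0],"turn": [0,0,0],"fingers": 1},
    {"delta_pos": [-0.0027,0,0],"turn": [0,0,0],"fingers": 1},
    {"delta_pos": [-0.004,0,0],"turn": [0,0,0],"fingers": 1},
    {"delta_pos": [-0.004,0,0],"turn": [0,0,0],"fingers": 1},
  ],
)

```text
clock: 8.38
position: [0.6269, 0.1111, 0.1373]
ee_rot: [-0.01, 1.0, 0.0, -0.0]
ft_force: [-5.0, -0.9, 3.7]
grip_width: 0.126
grasp_force: 43.5
```

Contact with the stop (-5 N) at the expected depth. Release and rise.

Scaled: 0.14 m is 0.1867, 0.1 m is 0.1333.

Call:
move_arm(
  plan=[
    {"delta_pos": [0.0007,0,0],"turn": [0,0,0],"fingers": 0.6},
    {"delta_pos": [0.0007,0,0],"turn": [0,0,0],"fingers": 0.5},
    {"delta_pos": [0.0007,0,0],"turn": [0,0,0],"fingers": 0.5},
    {"delta_pos": [0.0007,0,0],"turn": [0,0,0],"fingers": 0.5},
    {"delta_pos": [0.0007,0,-0.0267],"turn": [0,0,0],"fingers": 0.5},
    {"delta_pos": [0.0007,0,-0.08],"turn": [0,0,0],"fingers": 0.5},
    {"delta_pos": [0.04,0.0667,-0.08],"turn": [0,0,0],"fingers": 1},
    {"delta_pos": [0.088,0.1333,-0.08],"turn": [0,0,0],"fingers": 1},
    {"delta_pos": [0.088,0.1867,-0.08],"turn": [0,0,0],"fingers": 1},
    {"delta_pos": [0.088,0.1867,-0.08],"turn": [0,0,0],"fingers": 1},
    {"delta_pos": [0.088,0.1867,-0.08],"turn": [0,0,0],"fingers": 1},
    {"delta_pos": [0.088,0.1867,-0.08],"turn": [0,0,0],"fingers": 1},
  ],
)

```text
clock: 9.88
position: [0.5593, 0.2481, 0.198]
ee_rot: [-0.008, 1.0, 0.0, 0.001]
ft_force: [-0.2, 0.2, -0.0]
grip_width: 0.0
grasp_force: 0.0
```

Run:
```python
from h import *
from workcell import *
o=get_obs();print(o["clock"],o["position"],o["grip_width"],o["ft_force"])
c=camera("top"); np.savez("top3.npz",**c)
print("handle",handle(c))
cv2.imwrite("pics/crop4.png",cv2.resize(c["color"][95:260,300:460,::-1],None,fx=3.6,fy=3.6,interpolation=cv2.INTER_CUBIC))
to(o,[.559,.242,.118],91)
```

```text
9.875 [0.55934774 0.24812595 0.19804689] 0.000141293637757957 [-0.20282726  0.17417201 -0.00855245]
handle (array([0.59914664, 0.11116463]), np.float64(0.7456410073922678), array([0.00431643, 0.02471999]))
dp [ 0.0006 -0.0062  0.08  ] turn [ 0.0006  0.0013 -0.0006]
```

View pics/crop4.png

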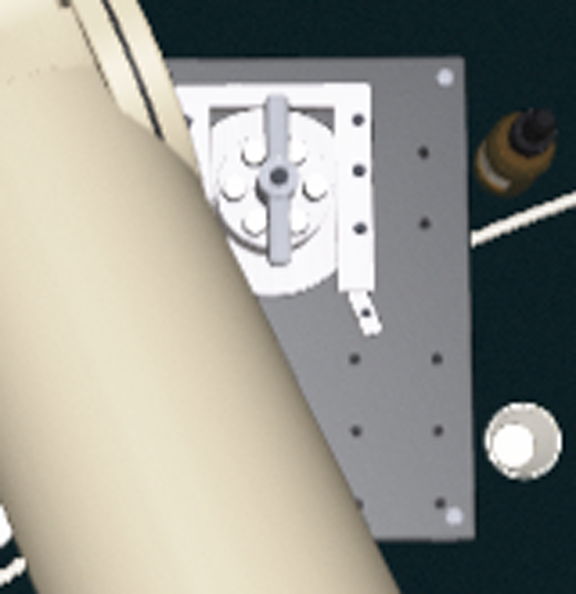

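The crop shows the block in the bay against the stop, hub at crop (278,177). Its measured centre is (0.599, 0.111) at 0.7°, which is home. Now the keeper: descend left of the knob with shut fingers.

Call:
move_arm(
  plan=[
    {"delta_pos": [0.0007,0,0.0533],"turn": [0,0,0],"fingers": 1},
    {"delta_pos": [0.0007,0,0.1067],"turn": [0,0,0],"fingers": 1},
    {"delta_pos": [0.0007,0,0.1067],"turn": [0,0,0],"fingers": 1},
    {"delta_pos": [0.0007,-0.0107,0.1067],"turn": [0,0,0],"fingers": 1},
    {"delta_pos": [0.0007,-0.0213,0.1067],"turn": [0,0,0],"fingers": 1},
    {"delta_pos": [0.0007,-0.0307,0.1067],"turn": [0,0,0],"fingers": 1},
    {"delta_pos": [0.0007,-0.04,0.1067],"turn": [0,0,0],"fingers": 1},
    {"delta_pos": [0.0007,-0.0467,0.1067],"turn": [0,0,0],"fingers": 1},
    {"delta_pos": [0.0007,-0.0533,0.1067],"turn": [0,0,0],"fingers": 1},
    {"delta_pos": [0.0007,-0.06,0.1067],"turn": [0,0,0],"fingers": 1},
    {"delta_pos": [0.0007,-0.06,0.1067],"turn": [0,0,0],"fingers": 1},
  ],
)

```text
clock: 11.3
position: [0.559, 0.2041, 0.1173]
ee_rot: [-0.009, 1.0, 0.0, 0.0]
ft_force: [0.8, 0.5, -0.0]
grip_width: 0.0
grasp_force: 0.0
```

Scaled: -0.009 m is -0.012, -0.006 m is -0.008.

Call:
move_arm(
  plan=[
    {"delta_pos": [0,-0.004,0],"turn": [0,0,0],"fingers": 1},
    {"delta_pos": [0,-0.008,0],"turn": [0,0,0],"fingers": 1},
    {"delta_pos": [0,-0.012,0],"turn": [0,0,0],"fingers": 1},
  ],
)

```text
clock: 11.68
position: [0.5591, 0.1957, 0.1173]
ee_rot: [-0.01, 1.0, 0.0, 0.0]
ft_force: [-0.8, 1.2, -1.4]
grip_width: -0.0
grasp_force: 0.8
```

Run:
```python
from h import *
from workcell import *
o=get_obs();print(o["clock"],o["position"],o["ft_force"])
c=camera("wrist"); a=c["color"][:,:,::-1]
s=camera("scene")["color"][200:360,290:490,::-1]
cv2.imwrite("pics/k1.png",np.hstack([cv2.resize(a,(400,300)),cv2.resize(s,(375,300))]))
```

```text
11.675 [0.55909358 0.19568951 0.11732607] [-0.76114764  1.17772382 -1.42940694]
```

View pics/k1.png

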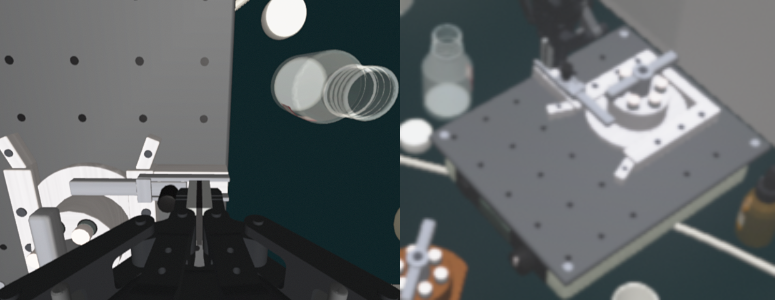

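The wrist half shows the knob at (168,195) pressed by the fingers, and the bolt already lies across behind the body. I'll keep pushing until it bottoms out.

Scaled: -0.006 m is -0.008, -0.004 m is -0.0053.

Call:
move_arm(
  plan=[
    {"delta_pos": [0,-0.0027,0],"turn": [0,0,0],"fingers": 1},
    {"delta_pos": [0,-0.0053,0],"turn": [0,0,0],"fingers": 1},
    {"delta_pos": [0,-0.008,0],"turn": [0,0,0],"fingers": 1},
  ],
)

```text
clock: 12.15
position: [0.5593, 0.19, 0.1174]
ee_rot: [-0.01, 1.0, 0.001, 0.0]
ft_force: [-0.6, 4.6, -0.1]
grip_width: 0.001
grasp_force: 3.0
```

Call:
move_arm(
  plan=[
    {"delta_pos": [0,-0.0013,0],"turn": [0,0,0],"fingers": 1},
    {"delta_pos": [0,-0.0027,0],"turn": [0,0,0],"fingers": 1},
    {"delta_pos": [0,-0.004,0],"turn": [0,0,0],"fingers": 1},
    {"delta_pos": [0,-0.004,0],"turn": [0,0,0],"fingers": 1},
  ],
)

```text
clock: 12.65
position: [0.5592, 0.1895, 0.1177]
ee_rot: [-0.011, 1.0, 0.002, 0.001]
ft_force: [0.1, 9.0, -0.9]
grip_width: 0.004
grasp_force: 4.8
```

Bottomed: the tool stalled at y = 0.1895 with force rising to 9 N. Back off, rise and clear the view.

Call:
move_arm(
  plan=[
    {"delta_pos": [0,0.02,0],"turn": [0,0,0],"fingers": 1},
    {"delta_pos": [0,0.0333,0],"turn": [0,0,0],"fingers": 1},
    {"delta_pos": [0,0.0333,-0.0667],"turn": [0,0,0],"fingers": 1},
    {"delta_pos": [0,0.0333,-0.1333],"turn": [0,0,0],"fingers": 1},
    {"delta_pos": [0.04,0.1067,-0.16],"turn": [0,0,0],"fingers": 1},
    {"delta_pos": [0.08,0.1733,-0.16],"turn": [0,0,0],"fingers": 1},
    {"delta_pos": [0.12,0.24,-0.16],"turn": [0,0,0],"fingers": 1},
    {"delta_pos": [0.16,0.3067,-0.16],"turn": [0,0,0],"fingers": 1},
    {"delta_pos": [0.16,0.3067,-0.16],"turn": [0,0,0],"fingers": 1},
    {"delta_pos": [0.16,0.3067,-0.16],"turn": [0,0,0],"fingers": 1},
  ],
)

```text
clock: 13.9
position: [0.4353, 0.4139, 0.2374]
ee_rot: [-0.01, 1.0, -0.0, 0.0]
ft_force: [0.1, -1.3, 0.2]
grip_width: 0.001
grasp_force: 0.0
```

Run:
```python
from h import *
from workcell import *
o=get_obs();print(o["clock"],o["position"],o["ft_force"])
c=camera("top"); print("handle",handle(c))
cv2.imwrite("pics/crop5.png",cv2.resize(c["color"][95:260,300:460,::-1],None,fx=3.6,fy=3.6,interpolation=cv2.INTER_CUBIC))
Z=world(c)[...,2]; k=(c["color"].max(2)<70)&(Z>.1)&(Z<.125); k[:,:315]=0;k[:,350:]=0;k[:150]=0;k[185:]=0
v,u=np.nonzero(k); print(len(u),rays(c,[[u.mean(),v.mean()]],.117) if len(u) else 0)
```

```text
13.9 [0.43531092 0.41391421 0.23739759] [ 0.07315332 -1.26819768  0.18207318]
handle (array([0.59975764, 0.1111245 ]), np.float64(0.786708834164292), array([0.00432932, 0.02449867]))
33 [[0.5591339  0.17056488 0.117     ]]
```

View pics/crop5.png

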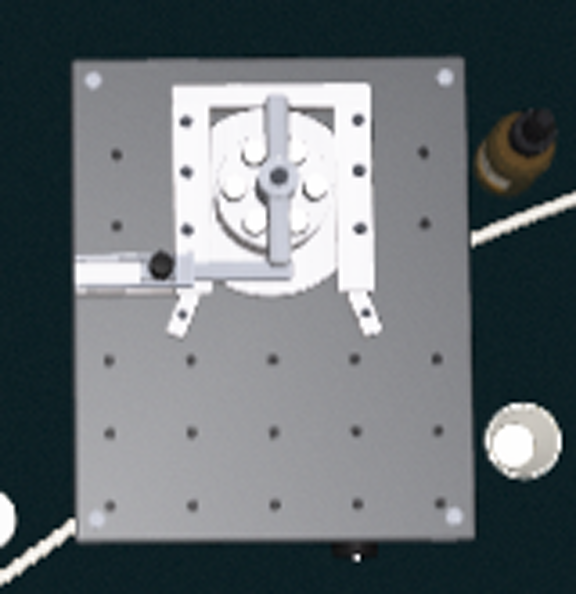

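The crop shows the block home (hub at (278,177)) and the keeper fully across, with its knob at (160,265), world y 0.1706 against an expected 0.171. Everything is in place, so I'll hand in.

```bash
python3 -c "
from workcell import *
print(hand_in())"
```

```text
the job is handed in; nothing more can be done
None
```

The vial block is home against the back stop, the keeper bolt is fully across behind it, the arm is clear, and the job is handed in at about 14 s of the 53 s allowed; the hand-in call returned no verdict.

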